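# Load a warmed test cartridge and clamp it in the reader

### The job

Take the test cartridge out of the warming block and slide it nose first along the reader's bed, under the raised clamp lever, until it is fully home flat against the back stop. Then press the lever down until it snaps over and stays down by itself, and last of all turn the selector dial to the three-dot mark. Leave the bottle, the slide box and the dish where they stand.

Things in the scene. Friction and masses are not known exactly. Their poses are not given: they have to be found in the camera images.
- cartridge: Loose white plastic block, 150 mm long (x) x 44 wide (y) x 30 tall (z), 0.12 kg. Origin: middle of underside. +x points to the nose: its last 25 mm (x 50 to 75) step down to 30 wide, 24 tall. Two grey discs mark the tail half's top. In the block only x = 26 to 50 mm can be gripped (across the width); in the reader only x = -75 to -26: set it down on the reader's bed between, then take the tail.
- cartridge_nose (a point): Point on the cartridge: middle of the nose's end face at the underside (x = 75 mm in the cartridge's frame); axes as the cartridge's.
- warmer: Fixed grey metal warming block; the cartridge starts lying in it, axes parallel. Origin: on the bench under the cartridge's middle. Floor 8 mm above the bench, x = -85 to 75 mm, 84 wide; cheeks to 40 mm above the bench flank the cartridge's tail half from x = -85 to 12 mm (50 between them); end wall at x = -78. Open above and towards +x.
- reader: Fixed white reader. Origin: on the bench under the middle of the home cartridge; +x = sliding-in direction, z up. Dark steel bed 14 mm above the bench, x = -120 to 75 mm, y = -45 to 45. Channel 50 mm wide, wall tops 46 mm above the bench, x = 10 to 75, mouth flaring to 60 wide at x = -12. Console with dial: y = -168 to -70, x = -50 to 115, 34 high; rear housing x = 115 to 175, 70 high.
- nose_home (a point): Fixed point on the bed at the foot of the steel back stop that closes the channel (x = 75, y = 0, z = 14 mm in the reader's frame, same axes): where cartridge_nose is when the cartridge is home.
- lever (a joint): Clamp lever over the channel, radians: 0 = sprung up (0.8 rad, 46 degrees, above level), 0.8 = fully down and level, just above the cartridge. It springs back up if let go before about 0.7 and snaps down and stays beyond that. Pressing on the paddle's middle takes at most about 10 N.
- lever_press (a point): Middle of the top face of the lever's black paddle (40 mm long, 46 mm wide, 11 mm thick), 105 mm from the hinge axis; +z is the outward normal of that face, +x points along the lever to the hinge. The paddle's free edge is 125 mm from the hinge axis.
- lever_hinge (a point): Point on the lever's hinge axis, which runs along the reader's y, 54 mm above the bench, at x = 100 mm in the reader's frame; axes as the reader's. With the lever at angle q the paddle points from here along (-cos(0.8-q), 0, sin(0.8-q)).
- dial (a joint): Selector dial, radians, growing clockwise seen from above. Four click positions, marked on the console by radial rows of dots: one dot at 0, two dots at 0.6, three dots at 1.2, four dots at 1.8 (the end). It starts at or near one or two dots. The pointer (white line on the bar) is at angle 0.9 - value, anticlockwise from the reader's +x.
- dial_grip (a point): Point on the dial's vertical axis (x = 0, y = -115 mm in the reader's frame) at gripping height, 63 mm above the bench. The dial is a black disc of 52 mm diameter, its top 40 mm above the bench, with an upright grip bar 50 mm long, 14 mm thick, top 72 mm above the bench. +x runs along the bar to the pointer's end; it turns with the dial.
- bottle: Bystander: white bottle with a grey cap, 60 mm diameter, 150 mm tall, loose. Origin: middle of its base.
- slide_box: Bystander: flat blue plastic slide box 130 x 80 x 35 mm, loose. Origin: middle of its underside.
- dish: Bystander: round steel dish, 100 mm across, 35 mm high, loose. Origin: middle of its base.
Things that resemble listed ones, but are neither listed nor needed, are in the scene too. Leave any orange or purple look-alike of the cartridge alone.

How it is judged:
By the outcome, as a careful person would: the job done as asked, in the order asked, and still so for the second after the job is handed in, with the robot touching nothing.
It also fails if it takes over 70 s, if anything falls off the work surface, if the arm or the gripper's body presses on something with over 40 N, if the wrist force passes 120 N, or if a joint passes its speed limit or range.

### The arm

A 7-joint arm with a two-finger parallel gripper is mounted at the origin on the work surface. World frame = base frame: x ahead of the robot, y to its left, z up, the work surface at z = 0. Lengths are in m, angles in rad, forces in N, time in s.
With the tool pointing down it reaches from about 0.425 to 0.875 m from the base axis. Payload 4.7 kg.
Tool frame: the origin (TCP) lies on the centre line of the jaws, within the pads' length; the fingertips stand 14 mm ahead of it and the grasp point (between the pads) lies 5 mm behind it; z points along the fingers, y is the line along which they close (so a half turn about z gives the same grasp; the last joint's range is limited). The gripper opens to 87 mm and grips with 3 to 60 N. Pads are 19 mm wide; open, the fingers measure 117 mm over their backs; the gripper's body (75 mm by 190 mm) begins 51 mm behind the grasp point.
Start: joints at [-1.285, 0.321, -0.07, 1.45, 0.023, 1.371, -0.057], TCP at [0.175, 0.626, 0.237] pointing down, gripper open.
Joint ranges: [-2.86, 2.86], [-0.3, 2.09], [-1.38, 1.24], [0.06, 2.45], [-1.56, 4.7], [0.09, 2.05], [-2.69, 2.69]. Speed limits (rad/s): [2.57, 2.57, 3.14, 3.14, 3.14, 3.14, 3.14].

### API

Orientations are given as a rotation vector (axis times angle).
In Python, from bench import ctrl gives the robot as it stands.
- The arm moves only by the tool send_rows, never from a script. Its argument "steps" is a list of rows, each an object of numbers: "tx", "ty", "tz": the shift along the tool's x, y, z in units of 60 mm (1.0 is 60 mm); "turn": the turn about the tool's z in units of 8 degrees (1.0 is 8 degrees); "grip": the opening, from 0 (shut) to 1 (fully open). A call has 1 to 12 rows; each row shifts and turns the commanded pose from where the row before left it, along the tool's axes as they then stand; what a row does not reach is not made up. A row lasts 1/8 s, in which the tool goes at most 62.5 mm and 10.7 degrees, less where a joint would pass 70% of its speed; a pose out of reach is approached as far as the arm can. A call is refused whole if a number of a shift passes 1 or a number of a turn 1, either way. A call with a gripper value outside its range is refused whole. The fingers move at their own pace and stop on an object; "newtons" is the grip in N (left out, the last holds). Time passes only in rows, so rows that do not move let the fingers close. It gives the time, the measured TCP pose, the force, the opening and the grip force at its end, in the units of the state.
- ctrl.get_state(): the state, without advancing time (a new reading comes with each control period).
- ctrl.get_image(name): name is "scene" or "top"; returns a dict with "pixels" (420x560x3 uint8, red, green, blue), "K" (3x3 intrinsics, pixels), "dist" ([k1, k2, p1, p2, k3] as OpenCV has them; the pictures are not rectified), "cam_to_world" (4x4, takes a point from camera to world coordinates). Camera axes: x right, y down, z forward; pixel columns grow to the right and rows downward; lengths in m; the calibration is good to about 2 mm. A picture is of the moment at which its call begins. There is no depth.
- ctrl.close_job(): hands the job in; it is judged then, once.
The state is a dict: "time": time; "joint_positions": joint angles; "qd": joint speeds; "joint_torque": joint torques, N m; "position": TCP position; "tool_rot": TCP orientation; "ft_force": force on the tool from outside, world axes, zero at the start; "torque": the same for the moment, N m; "grip_width": opening from 0.0 (shut) to 1.0 (fully open); "grip_force": force on a finger pad.
Only numpy, scipy, OpenCV 4.12 (cv2) and the standard library are available. Lean on these libraries where they do the work, as an engineer would, in place of code of your own. Each camera call takes 0.05 s, during which the arm holds its last target. There are 200 camera calls.

## Working session

There is one attempt and no reset: what is moved stays moved. The work goes in short steps, Python scripts to look and compute and a tool call to move; the robot and the scene stay as the last step left them, time stands still between calls to the robot, and variables do not carry over. Pictures are saved under pics/ and viewed, at most 10 in all, crops included, and the job is handed in when it is done.

Besides the shell and the picture viewer there is one more tool, called after ">>>" by a JSON object that holds its "op" and its "data", one argument or row to a line. send_rows: Moves the arm, as the interface text tells. Its arguments: {"type":"object","properties":{"steps":{"type":"array"},"newtons":{"type":"number"}},"required":["steps"]}

```bash
mkdir -p pics
python3 - <<'E'
from bench import ctrl
import cv2,numpy as np,json
s=ctrl.get_state();print({k:np.round(v,3).tolist() for k,v in s.items()})
for n in("scene","top"):
    im=ctrl.get_image(n);cv2.imwrite(f"pics/{n}0.png",im["pixels"][:,:,::-1])
    np.savez(f"{n}0.npz",**im);print(n,im["K"],im["dist"],np.round(im["cam_to_world"],4))
E
```

```text
{'time': 0.0, 'joint_positions': [-1.285, 0.322, -0.07, 1.452, 0.023, 1.371, -0.057], 'qd': [0.001, -0.001, -0.001, 0.0, -0.002, -0.001, -0.002], 'joint_torque': [0.0, -49.128, -0.404, -31.253, -0.064, 0.044, 0.0], 'position': [0.174, 0.626, 0.235], 'tool_rot': [-0.425, -3.112, 0.003], 'ft_force': [0.248, -0.31, -0.411], 'torque': [0.016, 0.001, -0.017], 'grip_force': 0.0, 'grip_width': 1.0}
scene [[473.39249097   0.         274.74128317]
 [  0.         473.39249097 207.08254699]
 [  0.           0.           1.        ]] [-0.1219478  0.         0.         0.         0.       ] [[ 8.0660e-01  3.7910e-01 -4.5350e-01  1.1512e+00]
 [ 5.9100e-01 -5.1800e-01  6.1830e-01 -7.6630e-01]
 [-5.0000e-04 -7.6680e-01 -6.4190e-01  9.1560e-01]
 [ 0.0000e+00  0.0000e+00  0.0000e+00  1.0000e+00]]
top [[509.33609322   0.         283.82849414]
 [  0.         509.33609322 209.1099454 ]
 [  0.           0.           1.        ]] [-0.13930077  0.          0.          0.          0.        ] [[-1.5200e-02 -9.8400e-01  1.7740e-01  3.2920e-01]
 [-9.9990e-01  1.5700e-02  1.6000e-03 -5.9000e-03]
 [-4.3000e-03 -1.7740e-01 -9.8410e-01  1.6171e+00]
 [ 0.0000e+00  0.0000e+00  0.0000e+00  1.0000e+00]]
```

View pics/scene0.png

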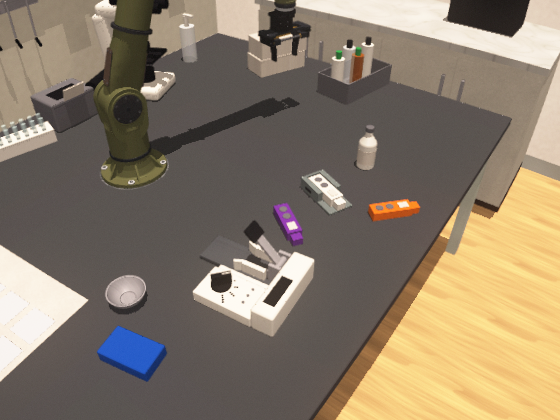

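View pics/top0.png

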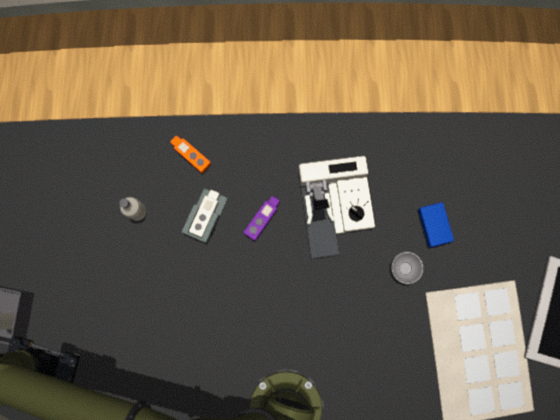

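The top view shows the white cartridge in the grey warmer at (205,213), which matches (326,190) in scene. The purple (262,218) and orange (190,154) ones are look-alikes. The white one fits because it is white and lies in the grey block. The reader is at about (337,200), with its dial at (357,213). I'll enlarge both to confirm.

Run:
```python
import cv2
t=cv2.imread("pics/top0.png");s=cv2.imread("pics/scene0.png")
cv2.imwrite("pics/tc.png",cv2.resize(t[145:265,170:386],None,fx=3.7,fy=3.7,interpolation=cv2.INTER_CUBIC))
cv2.imwrite("pics/sc.png",cv2.resize(s[160:340,180:360],None,fx=3.3,fy=3.3,interpolation=cv2.INTER_CUBIC))
```

```text
(no output)
```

View pics/tc.png

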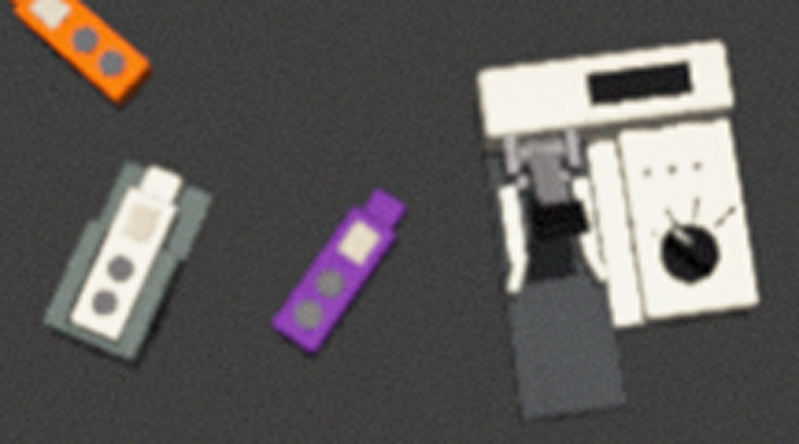

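View pics/sc.png

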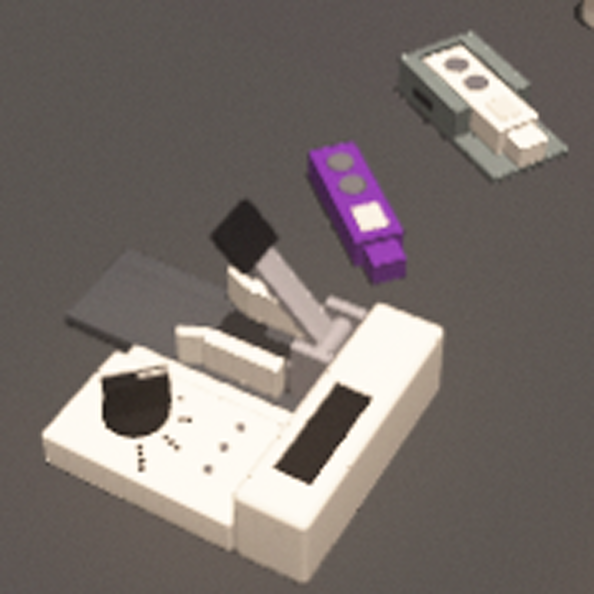

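Confirmed: the white cartridge sits in the grey warmer with its nose up-right (crop 165,175) and the tail discs at the lower left. The reader bed opens toward the robot, the lever is raised, and the dial pointer is up-left, near the one- and two-dot marks. Next I'll fit the poses.

```bash
cat > h.py <<'E'
import numpy as np,cv2
from scipy.optimize import least_squares
def proj(n,P):
    d=np.load(f"{n}0.npz");M=np.linalg.inv(d["cam_to_world"])
    return cv2.projectPoints(np.atleast_2d(P).astype(float),cv2.Rodrigues(M[:3,:3])[0],M[:3,3],d["K"],d["dist"])[0][:,0]
def W(p,P):
    c,s=np.cos(p[2]),np.sin(p[2]);P=np.atleast_2d(P)/1000.
    return np.c_[p[0]+c*P[:,0]-s*P[:,1],p[1]+s*P[:,0]+c*P[:,1],P[:,2]]
T=lambda u:np.array([170,145])+np.array(u)/3.7-.36
S=lambda u:np.array([180,160])+np.array(u)/3.3-.35
def fit(tp,sp,x0):
    def f(p):
        r=[]
        for n,k,C in(("top",tp,T),("scene",sp,S)):
            if k: r.append((proj(n,W(p,[a for a,b in k]))-C([b for a,b in k])).ravel())
        return np.concatenate(r)
    o=least_squares(f,x0,loss="soft_l1");print(np.round(o.x,4),np.round(f(o.x).reshape(-1,2),1).tolist());return o.x
E
cat > f.py <<'E'
from h import *
R=fit([((-120,45,14),(525,417)),((-120,-45,14),(625,402)),((-50,-168,34),(757,303)),((-50,-70,34),(643,322))],
 [((-120,-45,14),(67,320)),((-120,45,14),(128,250)),((-50,-168,34),(43,435)),((115,-168,34),(235,495))],[.75,-.1,0])
Wm=fit([((75,42,8),(128,163)),((75,-42,8),(213,195)),((-85,42,40),(45,322)),((-85,-42,40),(133,360))],
 [((75,42,8),(567,152)),((75,-42,8),(497,178)),((-85,-42,40),(400,55)),((-85,42,40),(470,32))],[.7,.2,-.4])
C=fit([((-75,22,38),(70,325)),((-75,-22,38),(112,340)),((75,15,32),(152,167)),((75,-15,32),(183,178)),((50,-22,38),(177,207))],
 [((-75,22,38),(463,45)),((-75,-22,38),(424,55)),((75,15,32),(548,133)),((75,-15,32),(512,150))],Wm)
np.savez("poses.npz",R=R,Wm=Wm,C=C)
print("bar tip uv for values")
for v in(0,.2,.4,.6,.8):
    a=.9-v;q=W(R,[[25*np.cos(a),-115+25*np.sin(a),72],[0,-115,72],[-25*np.cos(a),-115-25*np.sin(a),72]])
    print(v,np.round((proj("top",q)-T([0,0]))*3.7).tolist(),np.round((proj("scene",q)-S([0,0]))*3.3).tolist())
# overlay
for n,off,sc,size,nm in(("top",(170,145),3.7,(800,444),"a"),("scene",(180,160),3.3,(594,594),"b")):
    im=cv2.imread(f"pics/{'tc' if n=='top' else 'sc'}.png")
    def dr(p,P,c):
        for u in (proj(n,W(p,P))-np.array(off)+.36)*sc: cv2.circle(im,tuple(int(round(x)) for x in u),2,c,-1)
    L=lambda a,b:np.linspace(a,b,15)
    dr(R,np.r_[L((-120,45,14),(-120,-45,14)),L((-50,-168,34),(-50,-70,34)),L((115,-168,34),(-50,-168,34)),L((10,25,46),(75,25,46)),L((10,-25,46),(75,-25,46)),L((-120,0,14),(75,0,14))],(0,0,255))
    e=lambda y:(100-125*np.cos(.8),y,54+125*np.sin(.8))
    dr(R,L(e(23),e(-23)),(255,0,255))
    for i in range(4):
        a=.9-.6*i;dr(R,[[40*np.cos(a),-115+40*np.sin(a),34]],(0,200,0))
    dr(C,np.r_[L((-75,22,38),(-75,-22,38)),L((-75,-22,38),(50,-22,38)),L((-75,22,38),(50,22,38)),L((75,15,32),(75,-15,32))],(0,0,255))
    cv2.imwrite(f"pics/o_{nm}.png",im)
a=cv2.imread("pics/o_a.png");b=cv2.imread("pics/o_b.png")
a=cv2.resize(a[:,:],(480,266));b=b[180:594,30:450]
h=cv2.imread("pics/o_a.png")[120:340,470:790]
o=np.zeros((600,800,3),np.uint8);o[:414,380:800]=b;o[:220,:320]=h;o[230:430,:300]=cv2.imread("pics/o_a.png")[150:350,20:320];o[425:600,400:600]=cv2.imread("pics/o_b.png")[20:195,390:590]
cv2.imwrite("pics/o.png",o)
E
python3 f.py
```

```text
[ 0.5839 -0.1155  0.1262] [[-0.7, 1.1], [0.5, 1.0], [0.4, -0.4], [0.6, -1.1], [-0.2, -1.7], [0.3, -0.8], [-0.0, -0.2], [0.5, 9.0]]
[ 0.6069  0.2465 -0.4102] [[-0.3, -0.5], [0.3, 0.6], [-0.2, 0.3], [0.3, 0.3], [0.9, -1.0], [-0.6, 0.4], [-0.2, 0.9], [0.7, 0.1]]
[ 0.6064  0.2474 -0.4325] [[-0.5, -1.1], [0.7, 0.5], [-0.1, 0.2], [-0.0, 0.9], [0.0, 0.6], [-0.0, -0.2], [0.0, 0.8], [-0.1, 1.5], [2.5, -0.5]]
bar tip uv for values
0 [[668.0, 230.0], [694.0, 245.0], [720.0, 260.0]] [[169.0, 367.0], [136.0, 377.0], [103.0, 387.0]]
0.2 [[671.0, 226.0], [694.0, 245.0], [716.0, 265.0]] [[171.0, 372.0], [136.0, 377.0], [102.0, 382.0]]
0.4 [[675.0, 222.0], [694.0, 245.0], [712.0, 269.0]] [[171.0, 377.0], [136.0, 377.0], [102.0, 377.0]]
0.6 [[680.0, 219.0], [694.0, 245.0], [707.0, 272.0]] [[170.0, 382.0], [136.0, 377.0], [103.0, 372.0]]
0.8 [[686.0, 217.0], [694.0, 245.0], [702.0, 274.0]] [[167.0, 387.0], [136.0, 377.0], [106.0, 367.0]]
```

View pics/o.png

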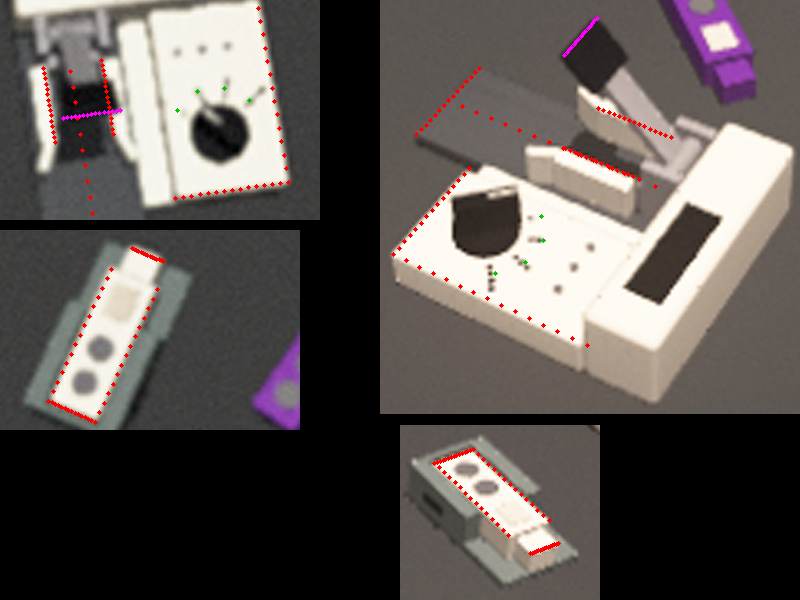

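```bash
cat > g.py <<'E'
from h import *
from bench import ctrl
def plan(pose,ptgt,zt,ang,bk=0):
    """pose local (x,y) mm of the tool axis, TCP height zt m, ang: tool-y angle rel. to pose frame"""
    s=ctrl.get_state();A=cv2.Rodrigues(np.array(s["tool_rot"],float))[0]
    cur=np.arctan2(A[1,1],A[0,1]);d=(pose[2]+ang-cur+np.pi/2)%np.pi-np.pi/2
    t=W(pose,[[ptgt[0],ptgt[1],0]])[0];t[2]=zt
    B=cv2.Rodrigues(np.array([0,0,d]))[0]@A
    print("turn",np.round(-np.degrees(d)/8,2),"then shift",np.round(B.T@(t-s["position"])/.06,2),"tgt",np.round(t,3),"tilt",np.round(A[:2,2],3),"j7",np.round(s["joint_positions"][6],2))
def st(pose=None):
    s=ctrl.get_state();p=np.array(s["position"])
    print({k:np.round(s[k],3).tolist() for k in("time","position","tool_rot","ft_force","grip_width","grip_force")})
    if pose is not None:
        d=p[:2]-pose[:2];c,n=np.cos(pose[2]),np.sin(pose[2]);print("local mm",np.round(1000*np.array([c*d[0]+n*d[1],c*d[1]-n*d[0],p[2]]),1))
E
python3 - <<'E'
from g import *
R=fit([((-120,45,14),(525,417)),((-120,-45,14),(625,402)),((-50,-168,34),(757,303)),((-50,-70,34),(643,322))],
 [((-120,-45,14),(67,320)),((-120,45,14),(128,250)),((-50,-168,34),(43,435)),((13,23,143.7),(246,199)),((13,-23,143.7),(212,235))],[.58,-.11,.12])
z=np.load("poses.npz");C=(z["C"]+z["Wm"])/2
np.savez("poses.npz",R=R,C=C);print(C)
plan(C,(38,0),.10,np.pi/2);plan(C,(38,0),.027,np.pi/2)
E
```

```text
[ 0.5845 -0.1164  0.1243] [[-0.5, 0.8], [0.7, 0.9], [0.6, -0.5], [0.9, -1.2], [-0.2, -1.5], [0.4, -0.5], [-0.2, 0.0], [0.2, -0.0], [0.6, 0.2]]
[ 0.60667936  0.24691025 -0.4213493 ]
turn 1.07 then shift [-9.79 -2.81  2.26] tgt [0.641 0.231 0.1  ] tilt [-0.    -0.002] j7 -0.06
turn 1.07 then shift [-9.79 -2.81  3.48] tgt [0.641 0.231 0.027] tilt [-0.    -0.002] j7 -0.06
```

>>> {"op": "send_rows", "data": {
  "steps": [
    {"turn":1.0},
    {"tx":-0.9,"ty":-0.25},
    {"tx":-0.9,"ty":-0.25},
    {"tx":-0.9,"ty":-0.25},
    {"tx":-0.9,"ty":-0.25},
    {"tx":-0.9,"ty":-0.25},
    {"tx":-0.9,"ty":-0.25},
    {"tx":-0.9,"ty":-0.25},
    {"tx":-0.9,"ty":-0.25},
    {"tx":-0.9,"ty":-0.25},
    {"tx":-0.9,"ty":-0.25},
    {"tx":-0.5,"ty":-0.2}
  ]
}}

```text
validation failed for argument at $.st...
```

```bash
python3 -c "
from g import *
z=np.load('poses.npz');st(z['C']);plan(z['C'],(38,0),.10,np.pi/2);plan(z['C'],(38,0),.027,np.pi/2)"
```

```text
{'time': 0.1, 'position': [0.174, 0.626, 0.236], 'tool_rot': [-0.425, -3.112, 0.003], 'ft_force': [-0.2, 0.31, 1.096], 'grip_width': 0.999, 'grip_force': 0.0}
local mm [-549.4  168.8  235.6]
turn 1.07 then shift [-9.79 -2.81  2.26] tgt [0.641 0.231 0.1  ] tilt [-0.    -0.002] j7 -0.06
turn 1.07 then shift [-9.79 -2.81  3.48] tgt [0.641 0.231 0.027] tilt [-0.    -0.002] j7 -0.06
```

The call was refused, probably because every row needs all five keys. I'll retry with one full row.

>>> {"op": "send_rows", "data": {
  "steps": [
    {"tx":0,"ty":0,"tz":0,"turn":1.0,"grip":1}
  ]
}}

```text
time: 0.22
position: [0.1745, 0.6258, 0.2358]
tool_rot: [-0.647, -3.074, 0.002]
ft_force: [0.1, 0.3, -0.0]
grip_width: 1.004
grip_force: 0.0
```

>>> {"op": "send_rows", "data": {
  "steps": [
    {"tx":-0.9,"ty":-0.25,"tz":0,"turn":0,"grip":1},
    {"tx":-0.9,"ty":-0.25,"tz":0,"turn":0,"grip":1},
    {"tx":-0.9,"ty":-0.25,"tz":0,"turn":0,"grip":1},
    {"tx":-0.9,"ty":-0.25,"tz":0,"turn":0,"grip":1},
    {"tx":-0.9,"ty":-0.25,"tz":0,"turn":0,"grip":1},
    {"tx":-0.9,"ty":-0.25,"tz":0,"turn":0,"grip":1},
    {"tx":-0.9,"ty":-0.25,"tz":0,"turn":0,"grip":1},
    {"tx":-0.9,"ty":-0.25,"tz":0,"turn":0,"grip":1},
    {"tx":-0.9,"ty":-0.25,"tz":0,"turn":0,"grip":1},
    {"tx":-0.9,"ty":-0.25,"tz":0,"turn":0,"grip":1},
    {"tx":-0.5,"ty":-0.2,"tz":0,"turn":0,"grip":1},
    {"tx":0,"ty":0,"tz":0,"turn":0,"grip":1}
  ]
}}

```text
time: 1.72
position: [0.634, 0.2455, 0.2356]
tool_rot: [0.651, 3.073, -0.004]
ft_force: [-1.3, 0.7, 0.2]
grip_width: 0.998
grip_force: 0.0
```

```bash
python3 -c "
from g import *
z=np.load('poses.npz');st(z['C']);plan(z['C'],(38,0),.10,np.pi/2);plan(z['C'],(38,0),.027,np.pi/2)"
```

```text
{'time': 1.725, 'position': [0.634, 0.245, 0.236], 'tool_rot': [0.651, 3.073, -0.004], 'ft_force': [-1.254, 0.725, 0.241], 'grip_width': 0.998, 'grip_force': 0.0}
local mm [ 25.5   9.9 235.6]
turn 0.03 then shift [-0.21 -0.16  2.26] tgt [0.641 0.231 0.1  ] tilt [-0.    -0.003] j7 0.82
turn 0.03 then shift [-0.21 -0.16  3.48] tgt [0.641 0.231 0.027] tilt [-0.    -0.003] j7 0.82
```

>>> {"op": "send_rows", "data": {
  "steps": [
    {"tx":-0.21,"ty":-0.16,"tz":0.5,"turn":0.03,"grip":1},
    {"tx":0,"ty":0,"tz":0.8,"turn":0,"grip":1},
    {"tx":0,"ty":0,"tz":0.8,"turn":0,"grip":1},
    {"tx":0,"ty":0,"tz":0,"turn":0,"grip":1}
  ]
}}

```text
time: 2.22
position: [0.6355, 0.2365, 0.1058]
tool_rot: [-0.643, -3.066, 0.007]
ft_force: [-0.2, -0.1, -0.0]
grip_width: 0.998
grip_force: 0.0
```

```bash
python3 -c "
from g import *
z=np.load('poses.npz');st(z['C']);plan(z['C'],(38,0),.027,np.pi/2)"
```

```text
{'time': 2.225, 'position': [0.635, 0.237, 0.106], 'tool_rot': [-0.643, -3.066, 0.007], 'ft_force': [-0.176, -0.132, -0.002], 'grip_width': 0.998, 'grip_force': 0.0}
local mm [ 30.5   2.3 105.8]
turn 0.06 then shift [-0.13 -0.03  1.31] tgt [0.641 0.231 0.027] tilt [-0.009 -0.003] j7 0.85
```

>>> {"op": "send_rows", "data": {
  "steps": [
    {"tx":-0.13,"ty":-0.03,"tz":0,"turn":0.06,"grip":1},
    {"tx":0,"ty":0,"tz":0,"turn":0,"grip":1},
    {"tx":0,"ty":0,"tz":0,"turn":0,"grip":1}
  ]
}}

```text
time: 2.6
position: [0.6474, 0.2313, 0.1126]
tool_rot: [0.661, 3.069, 0.003]
ft_force: [1.3, 0.2, 0.6]
grip_width: 1.002
grip_force: 0.0
```

```bash
python3 -c "
from g import *
z=np.load('poses.npz');st(z['C']);plan(z['C'],(38,0),.027,np.pi/2)"
```

```text
{'time': 2.6, 'position': [0.647, 0.231, 0.113], 'tool_rot': [0.661, 3.069, 0.003], 'ft_force': [1.338, 0.229, 0.587], 'grip_width': 1.002, 'grip_force': 0.0}
local mm [ 43.6   2.5 112.6]
turn -0.02 then shift [ 0.1  -0.04  1.43] tgt [0.641 0.231 0.027] tilt [0.003 0.001] j7 0.86
```

>>> {"op": "send_rows", "data": {
  "steps": [
    {"tx":0,"ty":0,"tz":0,"turn":0,"grip":1},
    {"tx":0,"ty":0,"tz":0,"turn":0,"grip":1},
    {"tx":0,"ty":0,"tz":0,"turn":0,"grip":1},
    {"tx":0,"ty":0,"tz":0,"turn":0,"grip":1}
  ]
}}

```text
time: 3.1
position: [0.6463, 0.2311, 0.1105]
tool_rot: [-0.661, -3.071, 0.0]
ft_force: [-0.2, -0.8, 1.5]
grip_width: 0.999
grip_force: 0.0
```

```bash
python3 -c "
from g import *
z=np.load('poses.npz');st(z['C']);plan(z['C'],(38,0),.027,np.pi/2)"
```

```text
{'time': 3.1, 'position': [0.646, 0.231, 0.111], 'tool_rot': [-0.661, -3.071, 0.0], 'ft_force': [-0.185, -0.77, 1.526], 'grip_width': 0.999, 'grip_force': 0.0}
local mm [ 42.6   1.7 110.5]
turn -0.02 then shift [ 0.08 -0.03  1.39] tgt [0.641 0.231 0.027] tilt [-0.  0.] j7 0.86
```

>>> {"op": "send_rows", "data": {
  "steps": [
    {"tx":0.08,"ty":-0.03,"tz":0,"turn":0,"grip":1},
    {"tx":0,"ty":0,"tz":0.5,"turn":0,"grip":1},
    {"tx":0,"ty":0,"tz":0.5,"turn":0,"grip":1},
    {"tx":0,"ty":0,"tz":0.2,"turn":0,"grip":1},
    {"tx":0,"ty":0,"tz":0.19,"turn":0,"grip":1},
    {"tx":0,"ty":0,"tz":0,"turn":0,"grip":1},
    {"tx":0,"ty":0,"tz":0,"turn":0,"grip":1},
    {"tx":0,"ty":0,"tz":0,"turn":0,"grip":1}
  ]
}}

```text
time: 4.1
position: [0.6419, 0.2317, 0.0282]
tool_rot: [0.661, 3.07, 0.002]
ft_force: [0.4, 0.5, 0.3]
grip_width: 0.998
grip_force: 0.0
```

```bash
python3 -c "
from g import *
z=np.load('poses.npz');st(z['C']);plan(z['C'],(38,0),.027,np.pi/2)
im=ctrl.get_image('scene')['pixels'][130:240,270:390,::-1];im2=ctrl.get_image('top')['pixels'][160:260,160:250,::-1]
o=np.zeros((500,800,3),np.uint8);a=cv2.resize(im,(436,400));b=cv2.resize(im2,(360,400));o[:400,:436]=a;o[:400,440:]=b;cv2.imwrite('pics/g1.png',o)"
```

```text
{'time': 4.1, 'position': [0.642, 0.232, 0.028], 'tool_rot': [0.661, 3.07, 0.002], 'ft_force': [0.373, 0.457, 0.304], 'grip_width': 0.998, 'grip_force': 0.0}
local mm [38.3  0.5 28.2]
turn -0.02 then shift [ 0.01 -0.01  0.02] tgt [0.641 0.231 0.027] tilt [0.002 0.001] j7 0.87
```

View pics/g1.png

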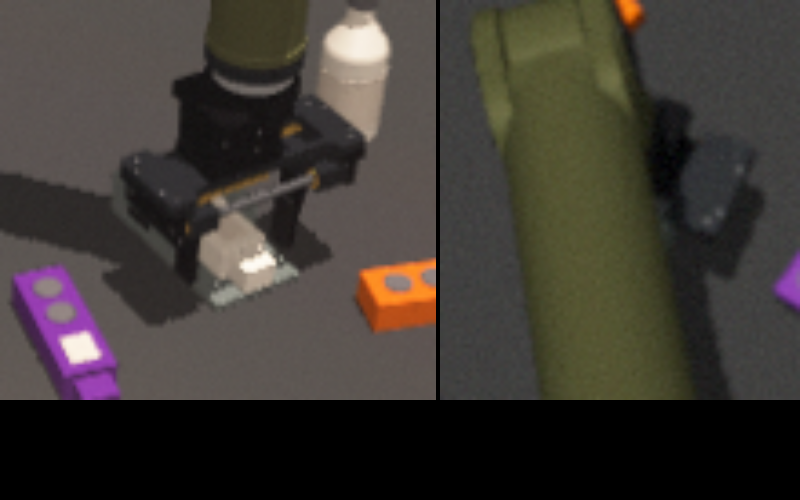

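The fingers straddle the white cartridge just behind its nose (240,250 in the crop), so I can close.

>>> {"op": "send_rows", "data": {
  "steps": [
    {"tx":0,"ty":0,"tz":0,"turn":0,"grip":0.4},
    {"tx":0,"ty":0,"tz":0,"turn":0,"grip":0.4},
    {"tx":0,"ty":0,"tz":0,"turn":0,"grip":0.4},
    {"tx":0,"ty":0,"tz":0,"turn":0,"grip":0.4},
    {"tx":0,"ty":0,"tz":0,"turn":0,"grip":0.4},
    {"tx":0,"ty":0,"tz":0,"turn":0,"grip":0.4}
  ],
  "newtons": 25
}}

```text
time: 4.95
position: [0.6412, 0.2315, 0.0272]
tool_rot: [0.661, 3.071, 0.0]
ft_force: [0.6, 0.3, -0.1]
grip_width: 0.503
grip_force: 25.0
```

>>> {"op": "send_rows", "data": {
  "steps": [
    {"tx":0,"ty":0,"tz":-0.2,"turn":0,"grip":0.4},
    {"tx":0,"ty":0,"tz":-0.4,"turn":0,"grip":0.4},
    {"tx":0,"ty":0,"tz":-0.5,"turn":0,"grip":0.4},
    {"tx":0,"ty":0,"tz":-0.5,"turn":0,"grip":0.4},
    {"tx":0,"ty":0,"tz":-0.5,"turn":0,"grip":0.4},
    {"tx":0,"ty":0,"tz":-0.4,"turn":0,"grip":0.4},
    {"tx":0,"ty":0,"tz":0,"turn":0,"grip":0.4},
    {"tx":0,"ty":0,"tz":0,"turn":0,"grip":0.4},
    {"tx":0,"ty":0,"tz":0,"turn":0,"grip":0.4}
  ]
}}

```text
time: 6.08
position: [0.6403, 0.2312, 0.1755]
tool_rot: [-0.661, -3.069, 0.002]
ft_force: [0.4, -0.5, -1.5]
grip_width: 0.503
grip_force: 25.0
```

```bash
python3 -c "
from g import *
z=np.load('poses.npz');st(z['R']);plan(z['R'],(-52,0),.12,np.pi/2)"
```

```text
{'time': 6.075, 'position': [0.64, 0.231, 0.175], 'tool_rot': [-0.661, -3.069, 0.002], 'ft_force': [0.437, -0.511, -1.526], 'grip_width': 0.503, 'grip_force': 24.977}
local mm [ 98.4 338.  175.5]
turn -3.93 then shift [ 2.51 -5.63  0.94] tgt [ 0.533 -0.123  0.12 ] tilt [-0.002 -0.001] j7 0.84
```

>>> {"op": "send_rows", "data": {
  "steps": [
    {"tx":0,"ty":0,"tz":0,"turn":-0.98,"grip":0.4},
    {"tx":0,"ty":0,"tz":0,"turn":-0.98,"grip":0.4},
    {"tx":0,"ty":0,"tz":0,"turn":-0.98,"grip":0.4},
    {"tx":0,"ty":0,"tz":0,"turn":-0.98,"grip":0.4},
    {"tx":0.6,"ty":-0.3,"tz":0,"turn":0,"grip":0.4},
    {"tx":0.6,"ty":-0.5,"tz":0,"turn":0,"grip":0.4},
    {"tx":0.6,"ty":-0.5,"tz":0,"turn":0,"grip":0.4},
    {"tx":0.6,"ty":-0.5,"tz":0,"turn":0,"grip":0.4},
    {"tx":0.1,"ty":-0.7,"tz":0,"turn":0,"grip":0.4},
    {"tx":0,"ty":-0.8,"tz":0,"turn":0,"grip":0.4},
    {"tx":0,"ty":-0.8,"tz":0,"turn":0,"grip":0.4},
    {"tx":0,"ty":-0.8,"tz":0,"turn":0,"grip":0.4}
  ]
}}

```text
time: 7.58
position: [0.528, -0.0801, 0.1765]
tool_rot: [0.194, -3.135, -0.001]
ft_force: [-0.7, -0.5, -0.7]
grip_width: 0.502
grip_force: 25.0
```

>>> {"op": "send_rows", "data": {
  "steps": [
    {"tx":0,"ty":-0.5,"tz":0,"turn":0,"grip":0.4},
    {"tx":0,"ty":-0.23,"tz":0,"turn":0,"grip":0.4},
    {"tx":0,"ty":0,"tz":0,"turn":0,"grip":0.4},
    {"tx":0,"ty":0,"tz":0,"turn":0,"grip":0.4},
    {"tx":0,"ty":0,"tz":0,"turn":0,"grip":0.4},
    {"tx":0,"ty":0,"tz":0,"turn":0,"grip":0.4}
  ]
}}

```text
time: 8.32
position: [0.534, -0.1213, 0.1772]
tool_rot: [-0.196, 3.135, 0.001]
ft_force: [-0.3, -0.7, -1.9]
grip_width: 0.504
grip_force: 25.0
```

```bash
python3 -c "
from g import *
z=np.load('poses.npz');st(z['R']);plan(z['R'],(-52,0),.10,np.pi/2);plan(z['R'],(-52,0),.034,np.pi/2)"
```

```text
{'time': 8.325, 'position': [0.534, -0.121, 0.177], 'tool_rot': [-0.196, 3.135, 0.001], 'ft_force': [-0.347, -0.72, -1.928], 'grip_width': 0.504, 'grip_force': 24.977}
local mm [-50.7   1.4 177.2]
turn 0.0 then shift [ 0.02 -0.02  1.29] tgt [ 0.533 -0.123  0.1  ] tilt [0. 0.] j7 1.93
turn 0.0 then shift [ 0.02 -0.02  2.39] tgt [ 0.533 -0.123  0.034] tilt [0. 0.] j7 1.93
```

>>> {"op": "send_rows", "data": {
  "steps": [
    {"tx":0.02,"ty":-0.02,"tz":0.5,"turn":0,"grip":0.4},
    {"tx":0,"ty":0,"tz":0.5,"turn":0,"grip":0.4},
    {"tx":0,"ty":0,"tz":0.5,"turn":0,"grip":0.4},
    {"tx":0,"ty":0,"tz":0.4,"turn":0,"grip":0.4},
    {"tx":0,"ty":0,"tz":0.25,"turn":0,"grip":0.4},
    {"tx":0,"ty":0,"tz":0.15,"turn":0,"grip":0.4},
    {"tx":0,"ty":0,"tz":0,"turn":0,"grip":0.4},
    {"tx":0,"ty":0,"tz":0,"turn":0,"grip":0.4},
    {"tx":0,"ty":0,"tz":0,"turn":0,"grip":0.4},
    {"tx":0,"ty":0,"tz":0,"turn":0,"grip":0.4}
  ]
}}

```text
time: 9.57
position: [0.5332, -0.1236, 0.0397]
tool_rot: [-0.194, 3.135, 0.0]
ft_force: [-0.2, 0.6, -2.1]
grip_width: 0.506
grip_force: 25.0
```

```bash
python3 -c "
from g import *
z=np.load('poses.npz');st(z['R']);plan(z['R'],(-52,0),.034,np.pi/2)
im=ctrl.get_image('scene')['pixels'][200:330,180:320,::-1];im2=ctrl.get_image('top')['pixels'][145:285,290:390,::-1]
o=np.zeros((560,800,3),np.uint8);o[:371,:400]=cv2.resize(im,(400,371));o[:,400:]=cv2.resize(im2,(400,560));cv2.imwrite('pics/g2.png',o)"
```

```text
{'time': 9.575, 'position': [0.533, -0.124, 0.04], 'tool_rot': [-0.194, 3.135, 0.0], 'ft_force': [-0.24, 0.589, -2.112], 'grip_width': 0.506, 'grip_force': 24.977}
local mm [-51.8  -0.8  39.7]
turn -0.01 then shift [0.   0.01 0.09] tgt [ 0.533 -0.123  0.034] tilt [0.001 0.   ] j7 2.0
```

View pics/g2.png

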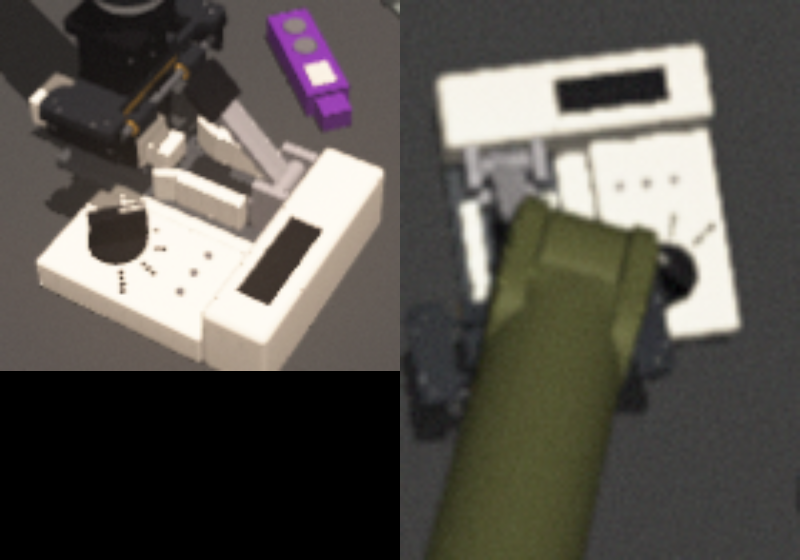

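The cartridge nose (160,145 in the crop) lies between the flared walls and the gripper is clear of the lever. I'll lower it onto the bed.

>>> {"op": "send_rows", "data": {
  "steps": [
    {"tx":0,"ty":0.01,"tz":0.07,"turn":0,"grip":0.4},
    {"tx":0,"ty":0,"tz":0.04,"turn":0,"grip":0.4},
    {"tx":0,"ty":0,"tz":0,"turn":0,"grip":0.4},
    {"tx":0,"ty":0,"tz":0,"turn":0,"grip":0.4}
  ]
}}

```text
time: 10.18
position: [0.5327, -0.1228, 0.0331]
tool_rot: [0.194, -3.135, -0.001]
ft_force: [-2.1, 1.0, 5.5]
grip_width: 0.502
grip_force: 25.0
```

>>> {"op": "send_rows", "data": {
  "steps": [
    {"tx":0,"ty":0,"tz":0,"turn":0,"grip":0.65},
    {"tx":0,"ty":0,"tz":0,"turn":0,"grip":0.65},
    {"tx":0,"ty":0,"tz":0,"turn":0,"grip":0.65},
    {"tx":0,"ty":0,"tz":0,"turn":0,"grip":0.65},
    {"tx":0,"ty":0,"tz":-0.2,"turn":0,"grip":0.65},
    {"tx":0,"ty":0,"tz":-0.4,"turn":0,"grip":0.65},
    {"tx":0,"ty":0,"tz":-0.4,"turn":0,"grip":0.65},
    {"tx":0.5,"ty":0,"tz":0,"turn":0,"grip":0.65},
    {"tx":0.5,"ty":0,"tz":0,"turn":0,"grip":0.65},
    {"tx":0.38,"ty":0,"tz":0,"turn":0,"grip":0.65},
    {"tx":0,"ty":0,"tz":0,"turn":0,"grip":0.65},
    {"tx":0,"ty":0,"tz":0,"turn":0,"grip":0.65}
  ]
}}

```text
time: 11.68
position: [0.4519, -0.1331, 0.0934]
tool_rot: [-0.194, 3.133, -0.0]
ft_force: [0.2, 0.2, 0.1]
grip_width: 0.65
grip_force: 0.0
```

```bash
python3 -c "
from g import *
z=np.load('poses.npz');st(z['R']);plan(z['R'],(-135,0),.034,np.pi/2)
im=ctrl.get_image('scene')['pixels'][200:330,180:320,::-1];im2=ctrl.get_image('top')['pixels'][145:285,290:390,::-1]
o=np.zeros((560,800,3),np.uint8);o[:371,:400]=cv2.resize(im,(400,371));o[:,400:]=cv2.resize(im2,(400,560));cv2.imwrite('pics/g3.png',o)"
```

```text
{'time': 11.675, 'position': [0.452, -0.133, 0.093], 'tool_rot': [-0.194, 3.133, -0.0], 'ft_force': [0.211, 0.166, 0.091], 'grip_width': 0.65, 'grip_force': 0.0}
local mm [-1.337e+02 -1.000e-01  9.340e+01]
turn -0.0 then shift [0.02 0.   0.99] tgt [ 0.451 -0.133  0.034] tilt [ 0.002 -0.   ] j7 1.96
```

View pics/g3.png

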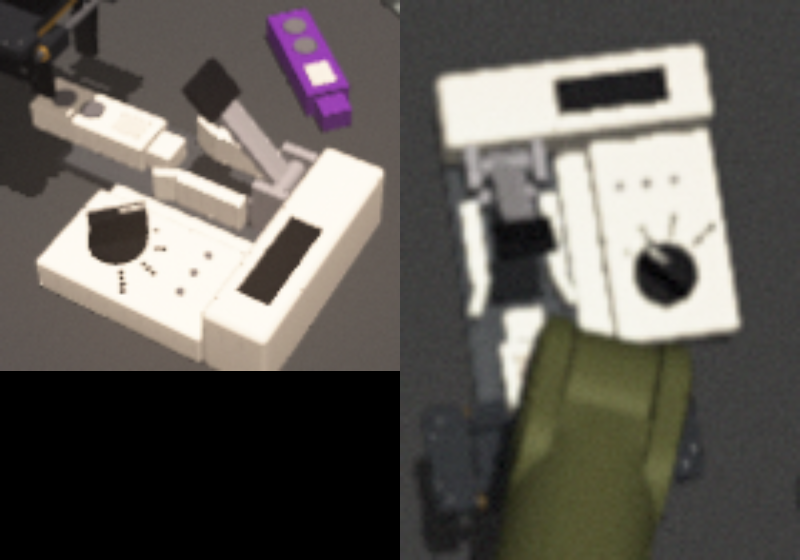

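The cartridge lies flat and aligned with the channel: nose at (523,312) in the right crop, with walls at about 487 and 555. Now I'll take the tail.

>>> {"op": "send_rows", "data": {
  "steps": [
    {"tx":0.02,"ty":0,"tz":0.4,"turn":0,"grip":0.65},
    {"tx":0,"ty":0,"tz":0.4,"turn":0,"grip":0.65},
    {"tx":0,"ty":0,"tz":0.19,"turn":0,"grip":0.65},
    {"tx":0,"ty":0,"tz":0,"turn":0,"grip":0.65},
    {"tx":0,"ty":0,"tz":0,"turn":0,"grip":0.65},
    {"tx":0,"ty":0,"tz":0,"turn":0,"grip":0.4},
    {"tx":0,"ty":0,"tz":0,"turn":0,"grip":0.4},
    {"tx":0,"ty":0,"tz":0,"turn":0,"grip":0.4},
    {"tx":0,"ty":0,"tz":0,"turn":0,"grip":0.4},
    {"tx":0,"ty":0,"tz":0,"turn":0,"grip":0.4}
  ]
}}

```text
time: 13.02
position: [0.4499, -0.1334, 0.0337]
tool_rot: [-0.194, 3.135, 0.0]
ft_force: [-0.8, 1.2, 5.7]
grip_width: 0.502
grip_force: 25.0
```

>>> {"op": "send_rows", "data": {
  "steps": [
    {"tx":-0.2,"ty":0,"tz":0,"turn":0,"grip":0.4},
    {"tx":-0.2,"ty":0,"tz":0,"turn":0,"grip":0.4},
    {"tx":-0.2,"ty":0,"tz":0,"turn":0,"grip":0.4},
    {"tx":-0.2,"ty":0,"tz":0,"turn":0,"grip":0.4},
    {"tx":-0.2,"ty":0,"tz":0,"turn":0,"grip":0.4},
    {"tx":-0.2,"ty":0,"tz":0,"turn":0,"grip":0.4},
    {"tx":-0.1,"ty":0,"tz":0,"turn":0,"grip":0.4},
    {"tx":0,"ty":0,"tz":0,"turn":0,"grip":0.4},
    {"tx":0,"ty":0,"tz":0,"turn":0,"grip":0.4},
    {"tx":0,"ty":0,"tz":0,"turn":0,"grip":0.4}
  ]
}}

```text
time: 14.28
position: [0.5255, -0.1244, 0.0335]
tool_rot: [0.193, -3.133, -0.0]
ft_force: [-5.1, -0.5, 8.1]
grip_width: 0.501
grip_force: 25.0
```

```bash
python3 -c "
from g import *
z=np.load('poses.npz');st(z['R']);plan(z['R'],(-45,0),.034,np.pi/2)"
```

```text
{'time': 14.275, 'position': [0.526, -0.124, 0.034], 'tool_rot': [0.193, -3.133, -0.0], 'ft_force': [-5.134, -0.463, 8.091], 'grip_width': 0.501, 'grip_force': 24.995}
local mm [-59.5  -0.6  33.5]
turn -0.01 then shift [-0.24  0.01 -0.01] tgt [ 0.54  -0.122  0.034] tilt [-0.003  0.   ] j7 2.0
```

>>> {"op": "send_rows", "data": {
  "steps": [
    {"tx":-0.1,"ty":0,"tz":0,"turn":0,"grip":0.4},
    {"tx":-0.1,"ty":0,"tz":0,"turn":0,"grip":0.4},
    {"tx":0,"ty":0,"tz":0,"turn":0,"grip":0.4},
    {"tx":0,"ty":0,"tz":0,"turn":0,"grip":0.4},
    {"tx":0,"ty":0,"tz":0,"turn":0,"grip":0.4}
  ]
}}

```text
time: 14.9
position: [0.5376, -0.123, 0.0335]
tool_rot: [0.193, -3.133, -0.0]
ft_force: [-5.3, -1.5, 8.3]
grip_width: 0.507
grip_force: 25.0
```

>>> {"op": "send_rows", "data": {
  "steps": [
    {"tx":-0.05,"ty":0,"tz":0,"turn":0,"grip":0.4},
    {"tx":0,"ty":0,"tz":0,"turn":0,"grip":0.4},
    {"tx":0,"ty":0,"tz":0,"turn":0,"grip":0.4}
  ]
}}

```text
time: 15.28
position: [0.5378, -0.123, 0.0335]
tool_rot: [0.192, -3.128, -0.002]
ft_force: [-11.8, -1.1, 16.5]
grip_width: 0.506
grip_force: 25.0
```

>>> {"op": "send_rows", "data": {
  "steps": [
    {"tx":-0.03,"ty":0,"tz":0,"turn":0,"grip":0.4},
    {"tx":0,"ty":0,"tz":0,"turn":0,"grip":0.4},
    {"tx":0,"ty":0,"tz":0,"turn":0,"grip":0.4}
  ]
}}

```text
time: 15.65
position: [0.5379, -0.123, 0.0334]
tool_rot: [0.191, -3.124, -0.003]
ft_force: [-17.3, -0.5, 20.2]
grip_width: 0.504
grip_force: 25.0
```

It stopped against the back stop with about 17 N. I'll release, lift and check.

>>> {"op": "send_rows", "data": {
  "steps": [
    {"tx":0,"ty":0,"tz":0,"turn":0,"grip":0.62},
    {"tx":0,"ty":0,"tz":0,"turn":0,"grip":0.62},
    {"tx":0,"ty":0,"tz":0,"turn":0,"grip":0.62},
    {"tx":0,"ty":0,"tz":0,"turn":0,"grip":0.62},
    {"tx":0.1,"ty":0,"tz":-0.2,"turn":0,"grip":0.62},
    {"tx":0.3,"ty":0,"tz":-0.5,"turn":0,"grip":0.62},
    {"tx":0.4,"ty":0,"tz":-0.6,"turn":0,"grip":0.62},
    {"tx":0.4,"ty":0,"tz":-0.6,"turn":0,"grip":0.62},
    {"tx":0,"ty":0,"tz":-0.5,"turn":0,"grip":0},
    {"tx":0,"ty":0,"tz":0,"turn":0,"grip":0},
    {"tx":0,"ty":0,"tz":0,"turn":0,"grip":0},
    {"tx":0,"ty":0,"tz":0,"turn":0,"grip":0}
  ]
}}

```text
time: 17.15
position: [0.4712, -0.1304, 0.176]
tool_rot: [0.194, -3.133, -0.0]
ft_force: [0.1, -0.3, -0.3]
grip_width: 0.256
grip_force: 0.0
```

```bash
python3 -c "
from g import *
z=np.load('poses.npz');st(z['R']);plan(z['R'],(20,0),.19,np.pi/2);plan(z['R'],(27,0),.155,np.pi/2)
pts=W(z['R'],[(-75,22,44),(-75,-22,44),(50,-22,44),(50,22,44),(75,15,38),(75,-15,38)])
F={'scene':(180,200,140,130,400,371),'top':(290,145,100,140,400,560)}
o=np.zeros((560,800,3),np.uint8)
for i,(n,(x,y,w,h,a,b)) in enumerate(F.items()):
    im=cv2.resize(ctrl.get_image(n)['pixels'][y:y+h,x:x+w,::-1],(a,b))
    for u in (proj(n,pts)-[x,y]+.4)*a/w: cv2.circle(im,tuple(int(v) for v in u),3,(0,0,255),1)
    o[:b,400*i:400*i+400]=im
cv2.imwrite('pics/g4.png',o)"
```

```text
{'time': 17.15, 'position': [0.471, -0.13, 0.176], 'tool_rot': [0.194, -3.133, -0.0], 'ft_force': [0.145, -0.347, -0.291], 'grip_width': 0.256, 'grip_force': 0.0}
local mm [-114.1    0.2  176. ]
turn -0.01 then shift [-2.24 -0.   -0.24] tgt [ 0.604 -0.114  0.19 ] tilt [-0.002  0.   ] j7 1.92
turn -0.01 then shift [-2.35 -0.    0.34] tgt [ 0.611 -0.113  0.155] tilt [-0.002  0.   ] j7 1.92
```

View pics/g4.png

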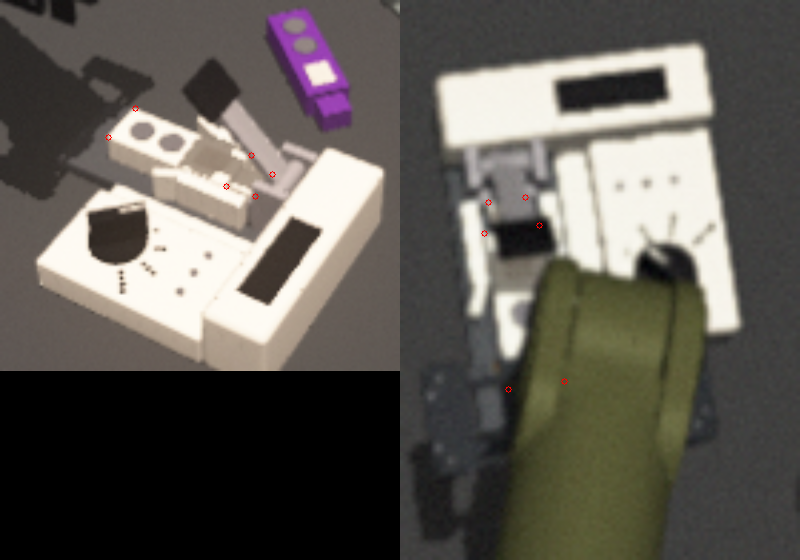

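The tail is where home predicts (scene crop 110,140 against predicted 108,137), about flush. I'll nudge the tail face with closed fingers to make sure it is seated.

>>> {"op": "send_rows", "data": {
  "steps": [
    {"tx":0,"ty":0,"tz":0.5,"turn":0,"grip":0},
    {"tx":0,"ty":0,"tz":0.6,"turn":0,"grip":0},
    {"tx":0,"ty":0,"tz":0.6,"turn":0,"grip":0},
    {"tx":0,"ty":0,"tz":0.5,"turn":0,"grip":0},
    {"tx":0,"ty":0,"tz":0,"turn":0,"grip":0},
    {"tx":0,"ty":0,"tz":0,"turn":0,"grip":0},
    {"tx":-0.2,"ty":0,"tz":0,"turn":0,"grip":0},
    {"tx":-0.15,"ty":0,"tz":0,"turn":0,"grip":0},
    {"tx":0,"ty":0,"tz":0,"turn":0,"grip":0},
    {"tx":0,"ty":0,"tz":0,"turn":0,"grip":0},
    {"tx":0,"ty":0,"tz":0,"turn":0,"grip":0}
  ]
}}

```text
time: 18.62
position: [0.4925, -0.128, 0.0451]
tool_rot: [0.193, -3.135, -0.0]
ft_force: [0.1, 0.1, 0.8]
grip_width: -0.0
grip_force: 0.0
```

>>> {"op": "send_rows", "data": {
  "steps": [
    {"tx":-0.1,"ty":0,"tz":0,"turn":0,"grip":0},
    {"tx":0,"ty":0,"tz":0,"turn":0,"grip":0},
    {"tx":0,"ty":0,"tz":0,"turn":0,"grip":0}
  ]
}}

```text
time: 19.0
position: [0.4979, -0.1273, 0.0449]
tool_rot: [0.193, -3.134, -0.001]
ft_force: [-4.7, -1.1, 2.3]
grip_width: 0.003
grip_force: 2.3
```

>>> {"op": "send_rows", "data": {
  "steps": [
    {"tx":-0.06,"ty":0,"tz":0,"turn":0,"grip":0},
    {"tx":0,"ty":0,"tz":0,"turn":0,"grip":0},
    {"tx":0,"ty":0,"tz":0,"turn":0,"grip":0}
  ]
}}

```text
time: 19.38
position: [0.4981, -0.1273, 0.0446]
tool_rot: [0.191, -3.127, -0.003]
ft_force: [-13.2, -0.6, 11.6]
grip_width: 0.006
grip_force: 6.6
```

It's firmly seated, with no motion under 13 N. Now I'll move up above the lever paddle.

>>> {"op": "send_rows", "data": {
  "steps": [
    {"tx":0.3,"ty":0,"tz":0,"turn":0,"grip":0},
    {"tx":0.1,"ty":0,"tz":-0.5,"turn":0,"grip":0},
    {"tx":0,"ty":0,"tz":-0.8,"turn":0,"grip":0},
    {"tx":0,"ty":0,"tz":-0.8,"turn":0,"grip":0},
    {"tx":0,"ty":0,"tz":-0.5,"turn":0,"grip":0},
    {"tx":-0.4,"ty":0,"tz":0,"turn":0,"grip":0},
    {"tx":-0.6,"ty":0,"tz":0,"turn":0,"grip":0},
    {"tx":-0.6,"ty":0,"tz":0,"turn":0,"grip":0},
    {"tx":-0.6,"ty":0,"tz":0,"turn":0,"grip":0},
    {"tx":0,"ty":0,"tz":0,"turn":0,"grip":0},
    {"tx":0,"ty":0,"tz":0,"turn":0,"grip":0},
    {"tx":0,"ty":0,"tz":0,"turn":0,"grip":0}
  ]
}}

```text
time: 20.88
position: [0.6089, -0.114, 0.2015]
tool_rot: [-0.192, 3.135, 0.0]
ft_force: [-0.9, -0.2, -0.1]
grip_width: 0.002
grip_force: 0.0
```

```bash
python3 -c "
from g import *
z=dict(np.load('poses.npz'));z['R'][:2]-=.002*np.array([np.cos(z['R'][2]),np.sin(z['R'][2])]);np.savez('poses.npz',**z)
st(z['R'])
for q in np.arange(0,.81,.1):
    t=.8-q; r=105-0*q; x=100-r*np.cos(t)+9.5*np.sin(t)/.717; h=54+r*np.sin(t)+14
    print(round(q,1),round(x,1),round(h,1));plan(z['R'],(x,0),h/1000,np.pi/2)"
```

```text
{'time': 20.875, 'position': [0.609, -0.114, 0.201], 'tool_rot': [-0.192, 3.135, 0.0], 'ft_force': [-0.872, -0.218, -0.103], 'grip_width': 0.002, 'grip_force': 0.0}
local mm [ 26.5  -0.6 201.5]
0.0 36.4 143.3
turn -0.01 then shift [-0.16  0.01  0.97] tgt [ 0.619 -0.112  0.143] tilt [0.001 0.   ] j7 1.94
0.1 28.2 135.6
turn -0.01 then shift [-0.03  0.01  1.1 ] tgt [ 0.611 -0.113  0.136] tilt [0.001 0.   ] j7 1.94
0.2 20.8 127.3
turn -0.01 then shift [0.1  0.01 1.24] tgt [ 0.603 -0.114  0.127] tilt [0.001 0.   ] j7 1.94
0.3 14.2 118.3
turn -0.01 then shift [0.21 0.01 1.39] tgt [ 0.597 -0.115  0.118] tilt [0.001 0.   ] j7 1.94
0.4 8.4 108.9
turn -0.01 then shift [0.3  0.01 1.54] tgt [ 0.591 -0.116  0.109] tilt [0.001 0.   ] j7 1.94
0.5 3.6 99.0
turn -0.01 then shift [0.38 0.01 1.71] tgt [ 0.586 -0.116  0.099] tilt [0.001 0.   ] j7 1.94
0.6 -0.3 88.9
turn -0.01 then shift [0.45 0.01 1.88] tgt [ 0.582 -0.117  0.089] tilt [0.001 0.   ] j7 1.94
0.7 -3.2 78.5
turn -0.01 then shift [0.5  0.01 2.05] tgt [ 0.579 -0.117  0.078] tilt [0.001 0.   ] j7 1.94
0.8 -5.0 68.0
turn -0.01 then shift [0.53 0.01 2.22] tgt [ 0.578 -0.117  0.068] tilt [0.001 0.   ] j7 1.94
```

>>> {"op": "send_rows", "data": {
  "steps": [
    {"tx":-0.15,"ty":0.01,"tz":0.3,"turn":0,"grip":0},
    {"tx":0,"ty":0,"tz":0.4,"turn":0,"grip":0},
    {"tx":0,"ty":0,"tz":0.2,"turn":0,"grip":0},
    {"tx":0.12,"ty":0,"tz":0.2,"turn":0,"grip":0},
    {"tx":0.13,"ty":0,"tz":0.14,"turn":0,"grip":0},
    {"tx":0.11,"ty":0,"tz":0.15,"turn":0,"grip":0},
    {"tx":0.09,"ty":0,"tz":0.15,"turn":0,"grip":0},
    {"tx":0,"ty":0,"tz":0,"turn":0,"grip":0},
    {"tx":0,"ty":0,"tz":0,"turn":0,"grip":0}
  ]
}}

```text
time: 22.0
position: [0.5931, -0.1151, 0.1103]
tool_rot: [-0.194, 3.132, -0.0]
ft_force: [2.0, 0.6, 6.7]
grip_width: 0.003
grip_force: 3.6
```

>>> {"op": "send_rows", "data": {
  "steps": [
    {"tx":0.08,"ty":0,"tz":0.17,"turn":0,"grip":0},
    {"tx":0.07,"ty":0,"tz":0.17,"turn":0,"grip":0},
    {"tx":0.05,"ty":0,"tz":0.17,"turn":0,"grip":0},
    {"tx":0.02,"ty":0,"tz":0.08,"turn":0,"grip":0},
    {"tx":0,"ty":0,"tz":0,"turn":0,"grip":0},
    {"tx":0,"ty":0,"tz":0,"turn":0,"grip":0}
  ]
}}

```text
time: 22.75
position: [0.5771, -0.1168, 0.0739]
tool_rot: [0.193, -3.133, -0.002]
ft_force: [-3.9, 1.1, 12.7]
grip_width: 0.005
grip_force: 5.8
```

```bash
python3 -c "
from g import *
z=dict(np.load('poses.npz'));st(z['R'])"
```

```text
{'time': 22.75, 'position': [0.577, -0.117, 0.074], 'tool_rot': [0.193, -3.133, -0.002], 'ft_force': [-3.851, 1.097, 12.743], 'grip_width': 0.005, 'grip_force': 5.825}
local mm [-5.4  0.6 73.9]
```

>>> {"op": "send_rows", "data": {
  "steps": [
    {"tx":0,"ty":0,"tz":0.06,"turn":0,"grip":0},
    {"tx":0,"ty":0,"tz":0,"turn":0,"grip":0},
    {"tx":0,"ty":0,"tz":0,"turn":0,"grip":0}
  ]
}}

```text
time: 23.12
position: [0.5772, -0.1169, 0.0736]
tool_rot: [0.193, -3.133, -0.004]
ft_force: [-11.5, 3.6, 30.9]
grip_width: 0.003
grip_force: 15.7
```

It's bottomed out. I'll lift off, move toward the dial and look.

>>> {"op": "send_rows", "data": {
  "steps": [
    {"tx":0,"ty":0,"tz":-0.2,"turn":0,"grip":0},
    {"tx":0,"ty":0,"tz":-0.6,"turn":0,"grip":0},
    {"tx":0,"ty":0,"tz":-0.8,"turn":0,"grip":0.6},
    {"tx":0.6,"ty":0,"tz":-0.5,"turn":0,"grip":0.6},
    {"tx":0.8,"ty":0,"tz":0,"turn":0,"grip":0.6},
    {"tx":0.8,"ty":0,"tz":0,"turn":0,"grip":0.6},
    {"tx":0,"ty":0,"tz":0,"turn":0,"grip":0.6},
    {"tx":0,"ty":0,"tz":0,"turn":0,"grip":0.6},
    {"tx":0,"ty":0,"tz":0,"turn":0,"grip":0.6}
  ]
}}

```text
time: 24.25
position: [0.4482, -0.1328, 0.1954]
tool_rot: [0.195, -3.135, 0.001]
ft_force: [-0.2, 0.5, -0.2]
grip_width: 0.589
grip_force: 0.0
```

```bash
cat > shot.py <<'E'
import sys
from g import *
R=np.load('poses.npz')['R'];st(R)
F={'scene':(195,225,90,72,450,360),'top':(300,160,80,80,348,348)}
o=np.zeros((400,800,3),np.uint8);X=0
for n,(x,y,w,h,a,b) in F.items():
    I=ctrl.get_image(n)['pixels'];np.save(f'{n}1.npy',I);im=cv2.resize(I[y:y+h,x:x+w,::-1],(a,b),interpolation=cv2.INTER_CUBIC)
    for v in(0,.6,1.2):
        q=.9-v;k=np.array([np.cos(q),np.sin(q)])
        for zz,r in((72,25),):
            u=(proj(n,W(R,[[r*k[0],-115+r*k[1],zz]]))-[x,y]+.5)[0]*a/w;cv2.circle(im,tuple(int(t) for t in u),3,(0,0,255) if v else (0,200,0),1)
    o[:b,X:X+a]=im;X+=a
    g=I[:,:,:].astype(int).sum(2)
cv2.imwrite(f'pics/{sys.argv[1]}.png',o)
E
python3 shot.py d1
```

```text
{'time': 24.25, 'position': [0.448, -0.133, 0.195], 'tool_rot': [0.195, -3.135, 0.001], 'ft_force': [-0.168, 0.452, -0.196], 'grip_width': 0.589, 'grip_force': 0.0}
local mm [-135.3    0.7  195.4]
```

View pics/d1.png

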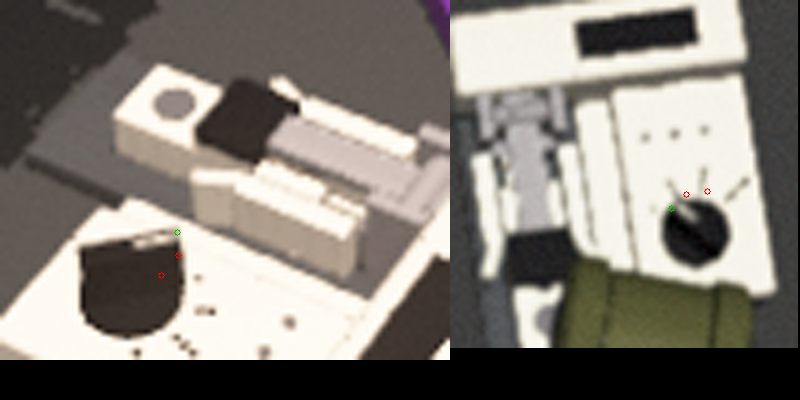

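The lever is down and holding over the cartridge (black paddle at 245,118 in the left crop). The pointer's white line is near the one-dot side, and I'll measure it numerically.

```bash
cat > dial.py <<'E'
from g import *
# rectify the bar-top plane (z=72) round the dial into reader axes, print brightness vs angle
R=np.load('poses.npz')['R']
def rect(n,I,zz,off=(0,0),step=1.5,N=20):
    g=np.arange(-N,N+1)*step
    X,Y=np.meshgrid(g,g,indexing='ij')  # X reader x, Y reader y
    P=np.c_[X.ravel(),Y.ravel()-115,np.full(X.size,zz)]
    u=proj(n,W(R,P)).astype(np.float32).reshape(X.shape+(2,))
    return cv2.remap(cv2.cvtColor(I,cv2.COLOR_RGB2GRAY),u[...,0]+off[0],u[...,1]+off[1],cv2.INTER_LINEAR)
if __name__=="__main__":
    for n in('scene','top'):
        I=np.load(f'{n}1.npy');A=rect(n,I,72,step=3,N=13)
        print(n,"rows +x down to -x, cols +y to -y (3 mm)")
        for r in A[::-1,::-1]: print(' '.join(f'{v//10:2d}' for v in r))
E
python3 dial.py
```

```text
scene rows +x down to -x, cols +y to -y (3 mm)
15 14 11 12 19 24 25 25 24 25 25 25 24 17 23 24 20 13  9  5  5  5  5  5  5  7 11
15 13 12 12 20 24 25 25 24 25 25 25 24 23 23 13  9  5  5  5  5  5  5  5  5  5  4
16 16 13 11 19 24 25 25 24 25 25 25 24 19  8  5  4  4  5  5  5  5  5  5  5  5  5
17 16 14 13 18 24 25 25 24 24 24 23 16  8  4  4  4  4  4  5  5  5  5  5  5  5  5
17 16 15 13 20 24 25 25 24 24 20 12  7  4  4  4  4  4  4  4  5  5  5  5  5  5  5
17 17 16 15 20 24 25 24 24 20 11  4  4  4  4  4  4  4  4  4  4  5  5  5  5  5  5
17 17 16 14 21 24 25 24 21  9  5  4  4  4  4  4  4  4  4  4  4  4  5  5  5  5  5
17 16 15 13 20 24 24 21 13  8  5  4  4  4  4  4  4  4  4  4  4  4  4  4  5  5  5
16 14 11 11 21 24 21 17 17 14  8  5  4  4  4  4  4  4  4  4  4  4  4  4  4  5  5
13 11 10 12 19 23 21 16 18 20 15  7  5  4  4  4  4  4  4  4  4  4  4  4  4  4  4
11 10 10 11 20 24 23 19 15 22 17 12  8  5  4  4  4  4  4  4  4  4  4  4  4  4  4
10 10 10 11 19 24 24 24 18 17 16 17 14  6  4  4  4  4  4  4  4  4  4  4  4  4  4
10 10 10 12 20 24 25 24 23 19 16 18 15  7  5  4  4  4  4  4  4  4  4  4  4  4  4

[... 2665 characters left out ...]
3  2  1  0  0  1  1  2  4 10 19 24 24 24 24 24 24 24
24 24 24 22 17  9  4  2  2  3  3  2  1  0  0  1  3  8 16 23 24 24 24 24 24 24 24
24 24 24 24 22 15  7  4  3  3  3  2  2  1  0  1  6 14 21 24 24 24 24 24 24 24 24
24 24 24 24 23 20 16 11  7  4  3  3  3  4  6  8 14 20 23 24 24 24 24 24 24 24 24
23 23 24 24 24 24 22 19 15 10  7  7  9 13 16 18 21 23 24 24 24 24 24 24 24 24 24
17 20 22 23 24 24 24 23 21 17 15 16 19 21 22 23 24 24 24 24 24 24 24 24 24 24 24
10 13 16 18 20 22 23 24 23 22 22 22 24 24 24 24 24 24 24 24 24 24 24 24 24 24 24
 7  7  9 10 12 14 18 21 22 23 23 24 24 24 24 23 23 24 24 24 24 24 24 24 24 24 24
 7  6  6  6  6  8 10 14 16 18 20 22 23 22 20 19 21 22 23 24 24 24 24 24 24 24 24
```

Dial value is about 0.2, so near one dot. Turning −5 units would run joint 7 to its limit, so I'll take the half-turn grasp the other way (+17.5 units) at a safe height.

>>> {"op": "send_rows", "data": {
  "steps": [
    {"tx":0,"ty":0,"tz":0,"turn":1,"grip":0.6},
    {"tx":0,"ty":0,"tz":0,"turn":1,"grip":0.6},
    {"tx":0,"ty":0,"tz":0,"turn":1,"grip":0.6},
    {"tx":0,"ty":0,"tz":0,"turn":1,"grip":0.6},
    {"tx":0,"ty":0,"tz":0,"turn":1,"grip":0.6},
    {"tx":0,"ty":0,"tz":0,"turn":1,"grip":0.6},
    {"tx":0,"ty":0,"tz":0,"turn":1,"grip":0.6},
    {"tx":0,"ty":0,"tz":0,"turn":1,"grip":0.6},
    {"tx":0,"ty":0,"tz":0,"turn":1,"grip":0.6}
  ]
}}

```text
time: 25.48
position: [0.448, -0.1329, 0.1955]
tool_rot: [-1.692, -2.647, 0.001]
ft_force: [0.2, -0.2, 0.4]
grip_width: 0.602
grip_force: 0.0
```

>>> {"op": "send_rows", "data": {
  "steps": [
    {"tx":0,"ty":0,"tz":0,"turn":1,"grip":0.6},
    {"tx":0,"ty":0,"tz":0,"turn":1,"grip":0.6},
    {"tx":0,"ty":0,"tz":0,"turn":1,"grip":0.6},
    {"tx":0,"ty":0,"tz":0,"turn":1,"grip":0.6},
    {"tx":0,"ty":0,"tz":0,"turn":1,"grip":0.6},
    {"tx":0,"ty":0,"tz":0,"turn":1,"grip":0.6},
    {"tx":0,"ty":0,"tz":0,"turn":1,"grip":0.6},
    {"tx":0,"ty":0,"tz":0,"turn":1,"grip":0.6},
    {"tx":0,"ty":0,"tz":0,"turn":0.5,"grip":0.6},
    {"tx":0,"ty":0,"tz":0,"turn":0,"grip":0.6},
    {"tx":0,"ty":0,"tz":0,"turn":0,"grip":0.6},
    {"tx":0,"ty":0,"tz":0,"turn":0,"grip":0.6}
  ]
}}

```text
time: 26.98
position: [0.4476, -0.133, 0.1956]
tool_rot: [-2.88, -1.255, 0.0]
ft_force: [-0.2, -0.1, -0.4]
grip_width: 0.6
grip_force: 0.0
```

```bash
python3 -c "
from g import *
R=np.load('poses.npz')['R'];st(R)
plan(R,(0,-115),.058,np.pi/2+.7)"
```

```text
{'time': 26.975, 'position': [0.448, -0.133, 0.196], 'tool_rot': [-2.88, -1.255, 0.0], 'ft_force': [-0.221, -0.055, -0.41], 'grip_width': 0.6, 'grip_force': 0.0}
local mm [-135.9    0.6  195.6]
turn -0.01 then shift [0.49 2.93 2.29] tgt [ 0.597 -0.231  0.058] tilt [-0. -0.] j7 -0.54
```

>>> {"op": "send_rows", "data": {
  "steps": [
    {"tx":0.1,"ty":0.5,"tz":0,"turn":0,"grip":0.6},
    {"tx":0.1,"ty":0.6,"tz":0,"turn":0,"grip":0.6},
    {"tx":0.1,"ty":0.6,"tz":0,"turn":0,"grip":0.6},
    {"tx":0.1,"ty":0.6,"tz":0,"turn":0,"grip":0.6},
    {"tx":0.09,"ty":0.63,"tz":0,"turn":0,"grip":0.6},
    {"tx":0,"ty":0,"tz":0.5,"turn":0,"grip":0.6},
    {"tx":0,"ty":0,"tz":0.5,"turn":0,"grip":0.6},
    {"tx":0,"ty":0,"tz":0.4,"turn":0,"grip":0.6},
    {"tx":0,"ty":0,"tz":0,"turn":0,"grip":0.6},
    {"tx":0,"ty":0,"tz":0,"turn":0,"grip":0.6},
    {"tx":0,"ty":0,"tz":0,"turn":0,"grip":0.6},
    {"tx":0,"ty":0,"tz":0,"turn":0,"grip":0.6}
  ]
}}

```text
time: 28.48
position: [0.5969, -0.2314, 0.1129]
tool_rot: [2.879, 1.254, 0.002]
ft_force: [0.0, -0.2, -0.6]
grip_width: 0.596
grip_force: 0.0
```

```bash
python3 -c "
from g import *
R=np.load('poses.npz')['R'];st(R)
plan(R,(0,-115),.058,np.pi/2+.7)"
```

```text
{'time': 28.475, 'position': [0.597, -0.231, 0.113], 'tool_rot': [2.879, 1.254, 0.002], 'ft_force': [0.02, -0.195, -0.641], 'grip_width': 0.596, 'grip_force': 0.0}
local mm [   0.  -115.6  112.9]
turn -0.02 then shift [ 0.01 -0.01  0.91] tgt [ 0.597 -0.231  0.058] tilt [ 0.002 -0.   ] j7 -0.28
```

Descend and grip the bar.

>>> {"op": "send_rows", "data": {
  "steps": [
    {"tx":0,"ty":0,"tz":0.4,"turn":0,"grip":0.6},
    {"tx":0,"ty":0,"tz":0.3,"turn":0,"grip":0.6},
    {"tx":0,"ty":0,"tz":0.2,"turn":0,"grip":0.6},
    {"tx":0,"ty":0,"tz":0,"turn":0,"grip":0.6},
    {"tx":0,"ty":0,"tz":0,"turn":0,"grip":0.6},
    {"tx":0,"ty":0,"tz":0,"turn":0,"grip":0.1},
    {"tx":0,"ty":0,"tz":0,"turn":0,"grip":0.1},
    {"tx":0,"ty":0,"tz":0,"turn":0,"grip":0.1},
    {"tx":0,"ty":0,"tz":0,"turn":0,"grip":0.1},
    {"tx":0,"ty":0,"tz":0,"turn":0,"grip":0.1},
    {"tx":0,"ty":0,"tz":0,"turn":0,"grip":0.1}
  ],
  "newtons": 20
}}

```text
time: 29.85
position: [0.5967, -0.2317, 0.0578]
tool_rot: [2.879, 1.254, 0.001]
ft_force: [1.9, -2.3, -1.2]
grip_width: 0.157
grip_force: 20.0
```

```bash
python3 -c "
from g import *
R=np.load('poses.npz')['R'];st(R);print(ctrl.get_state()['torque'])
plan(R,(0,-115),.058,np.pi/2-.3)"
```

```text
{'time': 29.85, 'position': [0.597, -0.232, 0.058], 'tool_rot': [2.879, 1.254, 0.001], 'ft_force': [1.927, -2.267, -1.232], 'grip_width': 0.157, 'grip_force': 19.999}
local mm [  -0.2 -115.9   57.8]
[-0.48227737 -0.29054947 -0.04827906]
turn 7.14 then shift [-0.   -0.01 -0.  ] tgt [ 0.597 -0.231  0.058] tilt [ 0.001 -0.001] j7 -0.26
```

The opening of 13.7 mm means the jaws are flush on the bar. I'll turn by 7.1 units to three dots.

>>> {"op": "send_rows", "data": {
  "steps": [
    {"tx":0,"ty":0,"tz":0,"turn":0.6,"grip":0.1},
    {"tx":0,"ty":0,"tz":0,"turn":0.8,"grip":0.1},
    {"tx":0,"ty":0,"tz":0,"turn":0.8,"grip":0.1},
    {"tx":0,"ty":0,"tz":0,"turn":0.8,"grip":0.1},
    {"tx":0,"ty":0,"tz":0,"turn":0.8,"grip":0.1},
    {"tx":0,"ty":0,"tz":0,"turn":0.8,"grip":0.1},
    {"tx":0,"ty":0,"tz":0,"turn":0.8,"grip":0.1},
    {"tx":0,"ty":0,"tz":0,"turn":0.8,"grip":0.1},
    {"tx":0,"ty":0,"tz":0,"turn":0.9,"grip":0.1},
    {"tx":0,"ty":0,"tz":0,"turn":0,"grip":0.1},
    {"tx":0,"ty":0,"tz":0,"turn":0,"grip":0.1},
    {"tx":0,"ty":0,"tz":0,"turn":0,"grip":0.1}
  ]
}}

```text
time: 31.35
position: [0.5966, -0.2315, 0.0578]
tool_rot: [3.13, -0.265, 0.001]
ft_force: [1.9, -2.8, -2.5]
grip_width: 0.162
grip_force: 20.0
```

```bash
python3 -c "
from g import *
R=np.load('poses.npz')['R'];st(R);print(ctrl.get_state()['torque'])
plan(R,(0,-115),.058,np.pi/2-.3)"
```

```text
{'time': 31.35, 'position': [0.597, -0.232, 0.058], 'tool_rot': [3.13, -0.265, 0.001], 'ft_force': [1.901, -2.756, -2.483], 'grip_width': 0.162, 'grip_force': 19.999}
local mm [  -0.3 -115.7   57.8]
[-0.5569034  -0.42722695 -0.09786441]
turn 0.05 then shift [ 0.   -0.01 -0.  ] tgt [ 0.597 -0.231  0.058] tilt [ 0.001 -0.001] j7 -1.16
```

Release, lift, and back away to verify.

>>> {"op": "send_rows", "data": {
  "steps": [
    {"tx":0,"ty":0,"tz":0,"turn":0.05,"grip":0.5},
    {"tx":0,"ty":0,"tz":0,"turn":0,"grip":0.5},
    {"tx":0,"ty":0,"tz":0,"turn":0,"grip":0.5},
    {"tx":0,"ty":0,"tz":0,"turn":0,"grip":0.5},
    {"tx":0,"ty":0,"tz":-0.3,"turn":0,"grip":0.5},
    {"tx":0,"ty":0,"tz":-0.8,"turn":0,"grip":0.5},
    {"tx":0,"ty":0,"tz":-0.9,"turn":0,"grip":0.5},
    {"tx":0,"ty":0,"tz":-0.9,"turn":0,"grip":0.5}
  ]
}}

```text
time: 32.35
position: [0.5962, -0.2315, 0.235]
tool_rot: [3.129, -0.278, 0.002]
ft_force: [1.6, 0.3, 0.4]
grip_width: 0.498
grip_force: 0.0
```

```bash
python3 -c "
from g import *
R=np.load('poses.npz')['R'];plan(R,(-130,20),.22,np.pi/2-.3)"
```

```text
turn -0.01 then shift [-2.73 -1.52  0.25] tgt [ 0.451 -0.113  0.22 ] tilt [ 0.002 -0.   ] j7 -1.25
```

>>> {"op": "send_rows", "data": {
  "steps": [
    {"tx":-0.5,"ty":-0.3,"tz":0,"turn":0,"grip":0.5},
    {"tx":-0.6,"ty":-0.3,"tz":0,"turn":0,"grip":0.5},
    {"tx":-0.6,"ty":-0.3,"tz":0,"turn":0,"grip":0.5},
    {"tx":-0.6,"ty":-0.3,"tz":0,"turn":0,"grip":0.5},
    {"tx":-0.4,"ty":-0.3,"tz":0,"turn":0,"grip":0.5},
    {"tx":0,"ty":0,"tz":0,"turn":0,"grip":0.5},
    {"tx":0,"ty":0,"tz":0,"turn":0,"grip":0.5},
    {"tx":0,"ty":0,"tz":0,"turn":0,"grip":0.5}
  ]
}}

```text
time: 33.35
position: [0.4532, -0.1151, 0.2321]
tool_rot: [3.128, -0.28, 0.001]
ft_force: [0.8, -0.1, -0.4]
grip_width: 0.505
grip_force: 0.0
```

```bash
for n in scene top; do cp ${n}1.npy ${n}_before.npy; done; python3 shot.py d2; python3 dial.py
python3 - <<'E'
import numpy as np
# lever/cartridge region unchanged between the two shots?
for n,(x,y,w,h) in {'scene':(215,235,70,35),'top':(305,180,25,45)}.items():
    d=np.abs(np.load(f'{n}1.npy').astype(int)-np.load(f'{n}_before.npy').astype(int)).mean(2)[y:y+h,x:x+w];print(n,d.mean(),(d>40).sum())
E
```

```text
{'time': 33.35, 'position': [0.453, -0.115, 0.232], 'tool_rot': [3.128, -0.28, 0.001], 'ft_force': [0.805, -0.071, -0.365], 'grip_width': 0.505, 'grip_force': 0.0}
local mm [-128.1   17.5  232.1]
scene rows +x down to -x, cols +y to -y (3 mm)
15 14 11 12 19 24 25 25 24 25 25 24 24 17 23 24 23 18 10  5  5  4  4  4  5  7  8
15 13 12 12 20 24 25 25 24 25 25 25 24 24 24 21 14  5  5  4  4  4  4  4  4  5  4
16 16 13 11 19 24 25 25 24 25 25 25 25 24 23 11  5  5  4  4  4  4  4  4  4  5  5
17 16 14 13 18 24 25 24 24 24 25 25 25 23 13  6  5  5  4  4  4  4  4  4  5  5  5
17 16 16 13 20 24 25 25 24 24 25 25 24 19  7  5  6  5  4  4  4  4  4  4  5  5  5
17 17 16 15 20 24 25 24 24 25 25 25 24 14  6 12 12  6  4  4  4  4  4  4  5  5  5
17 17 16 15 21 24 25 24 24 25 25 25 22 11  7 19 15  6  5  4  4  4  4  4  5  5  5
17 16 14 14 20 24 25 25 24 25 25 25 21 10 11 21 13  5  4  4  4  4  4  4  5  5  5
16 14 11 11 21 24 25 25 24 25 25 25 21 12 14 21 10  5  4  4  4  4  4  4  5  5  5
13 11 10 12 19 24 25 25 24 25 25 24 22 12 19 18  7  4  4  4  4  4  4  5  5  5  5
11 10 10 11 20 24 25 25 24 24 25 24 19 13 21 14
[... 2914 characters left out ...]
15 18 19 16 10  5  3  2  2  3  3  3  3  3  3  3  4  8 16 23 24 24 24 24 24 24 24
 9 11 12 12  8  4  4  3  4  4  4  4  4  3  3  4  7 14 21 24 24 24 24 24 24 24 24
 6  7  7  7  6  5  4  3  5  6  6  5  5  5  4  7 14 20 23 24 24 24 24 24 24 24 24
 6  6  6  6  6  6  5  4  5  6  6  6  6  6  5 11 20 23 24 24 24 24 24 24 24 24 24
 7  7  7  6  6  6  5  5  5  6  7  7  6  6  6 12 22 24 24 24 24 24 24 24 24 24 24
 7  7  7  7  7  7  5  5  6  7  7  6  7  7  7 13 21 24 24 24 24 24 24 24 24 24 24
 7  7  7  7  7  7  5  5  6  7  7  7  7  6  7 12 20 24 24 24 24 24 24 24 24 24 24
 7  7  8  8  7  7  5  5  7  7  7  7  7  7  7 11 19 23 24 24 24 24 24 24 24 24 24
scene 1.4759183673469387 7
top 4.5697777777777775 17
```

The pointer now lies at about −0.3 rad, which is the three-dot click (1.2). The lever and cartridge look unchanged and the robot is clear, so I'm handing in.

```bash
python3 -c "
from bench import ctrl
print(ctrl.close_job())"
```

```text
the job is handed in; nothing more can be done
None
```

I've handed the job in at about 33 s: the cartridge is seated against the back stop, the lever is snapped down and holding, and the dial reads three dots by image measurement. The bottle, slide box and dish were not touched, and the grader gave no verdict.

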